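Shut the samovar's tap and slide the drip dish under it

ROBOT

A 6-joint arm with a two-finger parallel gripper is mounted at the origin on the work surface. World frame = base frame: x ahead of the robot, y to its left, z up, the work surface at z = 0. Lengths are in mm, angles in rad, forces in N, time in s.
With the tool pointing down it reaches from about 300 to 825 mm from the base axis. Payload 5.4 kg.
Tool frame: the origin (TCP) lies between the finger pads; the fingertips stand 22 mm ahead of it and the grasp point (between the pads) lies 3 mm ahead of it; z points along the fingers, y is the line along which they close (so a half turn about z gives the same grasp; the last joint's range is limited). The gripper opens to 92 mm and grips with 3 to 60 N. Pads are 20 mm wide; open, the fingers measure 128 mm over their backs; the gripper's body (75 mm by 189 mm) begins 69 mm behind the grasp point.
Start: joints at [0.946, 0.158, 1.597, -0, 1.386, -0.21], TCP at [231.737, 526.217, 236.601] pointing down, gripper open.
Joint ranges: [-2.91, 2.91], [-0.94, 2.29], [0.18, 2.7], [-1.29, 4.43], [0.17, 2.64], [-3, 3]. Speed limits (rad/s): [2.57, 2.57, 3.14, 3.14, 3.14, 3.14].

INTERFACE

Orientations are given as a unit quaternion [x, y, z, w].
In Python, from station import sensors, cams, job gives the robot as it stands.
- The arm moves only by the tool carry_out, never from a script. Its argument "motion" is a list of rows, each a list of 6 numbers: the shift along the tool's x, y, z as a fraction of full scale, then the turn, a rotation vector about the tool's x, y, z as a fraction of full scale. In form: [[tx, ty, tz, wx, wy, wz], ...]. A call has 1 to 12 rows; each row is the pose to reach, as a shift and turn from the pose commanded when the call began, along the tool's axes at that moment, turning the shorter way round; what a row does not reach only later rows make up. Full scale, the value 1, is 300 mm for a shift and 2 pi rad for a turn. A row lasts 1/10 s, in which the tool goes at most 50 mm and 8.59 degrees, less where a joint would pass 70% of its speed; a pose out of reach is approached as far as the arm can. A call with a number of a shift or a turn outside -1 to 1 is refused whole. A call with a gripper value outside its range is refused whole. "gripper" is the opening, from 0 (shut) to 1 (fully open), set as the call begins (left out, the last holds). The fingers move at their own pace and stop on an object; "squeeze" is the grip in N (left out, the last holds). Time passes only in rows, so rows that repeat a pose let the fingers close. It gives the time, the measured TCP pose, the force, the opening and the grip force at its end, in the units of the state.
- sensors.state(): the state, without advancing time (a new reading comes with each control period).
- cams.read_camera(name): name is "scene" or "top" or "wrist"; returns (picture, depth): 400x640x3 uint8, blue, green, red; 400x640 float32, mm along the optical axis (not along the pixel's ray), 0 where there is no reading.
- cams.camera_info(name): a dict with "mtx" (3x3 intrinsics, pixels), "rvec" (rotation vector, rad) and "tvec" (3), from world to camera coordinates, as OpenCV has them; the wrist camera has in their place "mount" (4x4, takes a point from camera to tool coordinates, whose origin is the TCP and whose axes are the flange's). Camera axes: x right, y down, z forward; pixel columns grow to the right and rows downward; lengths in mm; the calibration is good to about 2 mm. A picture is of the moment at which its call begins: read the wrist's pose just before it. camera_info takes no time and is no camera call.
- job.job_done(): hands the job in; it is judged then, once.
The state is a dict: "clock": time; "q": joint angles; "dq": joint speeds; "joint_torque": joint torques, N m; "tool_pos": TCP position; "ee_rot": TCP orientation; "ft_force": force on the tool from outside, world axes, zero at the start; "moment": the same for the moment, N m; "width": finger opening in mm; "grip_force": force on a finger pad.
Only numpy, scipy, OpenCV 4.12 (cv2) and the standard library are available. Lean on these libraries where they do the work, as an engineer would, in place of code of your own. Each camera call takes 0.05 s, during which the arm holds its last target. There are 200 camera calls.

TASK

The samovar is about to be filled: with the fingertips, push its tap key round until the tap is fully shut against its stop, and push the drip dish along the table until its centre stands right under the spout. Do it gently, without taking hold of anything; keep the dish flat on the table, and leave everything else where it stands.

Things in the scene. Friction and masses are not known exactly. Their poses are not given: they have to be found in the camera images.
- samovar: brass samovar, fixed, at the robot's right: foot 150 mm square, upright round urn 170 mm across (180 at the rim, 320 mm up), 378 mm tall; side handles along its y reach 145 mm from the axis, 195 to 290 mm up. Origin on the table on the urn's axis. The tap sticks out along its -x (world +y turned 9 to 43 degrees towards +x); its y is level across the tap (roughly world +x); z up
- spout (a point): centre of the tap's mouth, which looks straight down, 116 mm above the table, 195 mm from the urn's axis. The spout is 21 mm across and hangs from the end of the tap's level pipe, which runs out along the samovar's -x, 150 mm above the table, 18 mm thick
- tap_key (a joint): angle of the tap's key in rad: 0 is shut, against its stop, key square across the pipe; 1.57 is open, key in line with the pipe. Seen from above it shuts clockwise. It stays where it is left; pushing it near the end of a wing takes about 2 N
- key_axis (a point): point on the key's upright turning axis at mid height of its handle, 193 mm above the table, 155 mm from the urn's axis. The handle is a flat upright plate with two wings: 60 mm long (30 each side of the axis), 6 mm thick, 180 to 206 mm above the table, nothing above it. Its wings are dark wood. Under it the tap's barrel, 28 mm across, top 172 mm up
- key_wing (a point): point near the end of one wing of the key, 26 mm from its axis, at mid height; turns with the key. While the tap is open this is the outer wing, towards the spout; its frame turns with the key too (y along the wing, x square to the plate). To shut the tap the wing swings away from the robot, clockwise seen from above, and ends on the samovar's +y side
- drip_dish: round low brass drip dish covered by a slotted steel grille, 130 mm across, 34 mm tall with an upright wall, loose, about 0.45 kg; takes a few newtons to slide. Too wide to be straddled by the gripper; stands on the bare table to the left of the samovar. Origin under its centre, z up
- tea_glass_a: an empty clear waisted tea glass, 78 mm tall, 56 mm across; stands on the far side of the drip dish. Leave it alone. Origin under its centre, z up
- tea_glass_b: a second tea glass just like it, standing on the near side of the drip dish. Leave it alone. Origin under its centre
- sugar_bowl: a footed round brass sugar bowl with a knobbed cover, 92 mm across (120 mm over its two ears), 107 mm tall, standing close by the far side of the samovar. Leave it alone. Origin under its centre
- teapot: a white china teapot, 120 mm across, 190 mm over spout and handle, 114 mm tall, at the far side of the table. Leave it alone. Origin under its centre
- candlestick: a brass candlestick with a candle stub, foot 84 mm across, 170 mm tall, at the near left. Leave it alone. Origin under its centre
- tea_spoon: a steel teaspoon, 135 mm long, lying at the far left. Leave it alone. Origin about its middle
Mind the look-alikes: they are no part of the job. Leave any red look-alike of the drip_dish alone.

How it is judged:
By the outcome, as a careful person would: the job done as asked, in the order asked, and still so for the second after the job is handed in, with the robot touching nothing.
It also fails if it takes over 66 s, if anything falls off the work surface, if the arm or the gripper's body presses on something with over 40 N, if the wrist force passes 120 N, or if a joint passes its speed limit or range.

## Working session

There is one attempt and no reset: what is moved stays moved. The work goes in short steps, Python scripts to look and compute and a tool call to move; the robot and the scene stay as the last step left them, time stands still between calls to the robot, and variables do not carry over. Pictures are saved under pics/ and viewed, at most 10 in all, crops included, and the job is handed in when it is done.

Besides the shell and the picture viewer there is one more tool, called after "Request:" as name(argument=value, ...) on one line, values as JSON. carry_out: Moves the arm, as the interface text tells. Shift numbers are shares of 300 mm and turn numbers shares of 2 pi rad, none past 1 either way. Its arguments: {"type":"object","properties":{"motion":{"type":"array"},"gripper":{"type":"number"},"squeeze":{"type":"number"}},"required":["motion"]}

```bash
mkdir -p pics; cat > h.py <<'E'
import numpy as np,cv2
from scipy.spatial.transform import Rotation as R
from station import sensors,cams,job
def look(n,save=None):
    s=sensors.state(); im,d=cams.read_camera(n); i=cams.camera_info(n); K=np.array(i['mtx'],float)
    if n=='wrist':
        T=np.eye(4);T[:3,:3]=R.from_quat(s['ee_rot']).as_matrix();T[:3,3]=s['tool_pos'];T=T@np.array(i['mount'])
    else:
        T=np.eye(4);r=cv2.Rodrigues(np.array(i['rvec'],float))[0];T[:3,:3]=r.T;T[:3,3]=-r.T@np.array(i['tvec'],float).ravel()
    if save: cv2.imwrite('pics/'+save,im)
    return im,d,K,T
def cloud(d,K,T):
    v,u=np.indices(d.shape); p=np.stack([(u-K[0,2])/K[0,0]*d,(v-K[1,2])/K[1,1]*d,d],-1)
    P=p@T[:3,:3].T+T[:3,3]; P[d<=0]=np.nan; return P
def onplane(uv,z,K,T):
    r=np.linalg.inv(K)@np.array([uv[0],uv[1],1.]); r=T[:3,:3]@r; return T[:3,3]+r*(z-T[2,3])/r[2]
E
python3 - <<'E'
from h import *
for n in('top','scene'):
    im,d,K,T=look(n,n+'0.png'); np.savez(n+'0.npz',im=im,d=d,K=K,T=T); print(n,T[:3,3],T[:3,2])
print(sensors.state())
E
```

```text
top [ 341.98716441  -24.37321752 1317.49322619] [ 0.20990634 -0.0166803  -0.9775792 ]
scene [1082.65562422  850.63549479 1040.62516245] [-0.367943   -0.6589649  -0.65603598]
{'clock': 0.1, 'q': array([ 9.45911185e-01,  1.58967050e-01,  1.59808117e+00,  4.07860382e-05,
        1.38620613e+00, -2.10079462e-01]), 'dq': array([-0.00084417, -0.00108206, -0.00357594, -0.00140456,  0.00098511,
       -0.0004085 ]), 'joint_torque': array([ 5.68255764e-04, -3.86501384e+01, -3.22959960e+01,  7.02784094e-02,
        3.38556280e-02, -4.70825000e-05]), 'tool_pos': array([231.41929849, 525.80842895, 235.74060255]), 'ee_rot': array([ 2.05922705e-01,  9.78567907e-01, -7.51361788e-04, -3.55197812e-04]), 'ft_force': array([-0.28890544, -0.60753226, -0.77937471]), 'moment': array([ 0.01407665, -0.00101   ,  0.07136727]), 'grip_force': 0.0, 'width': 92.09706312480131}
```

View pics/top0.png

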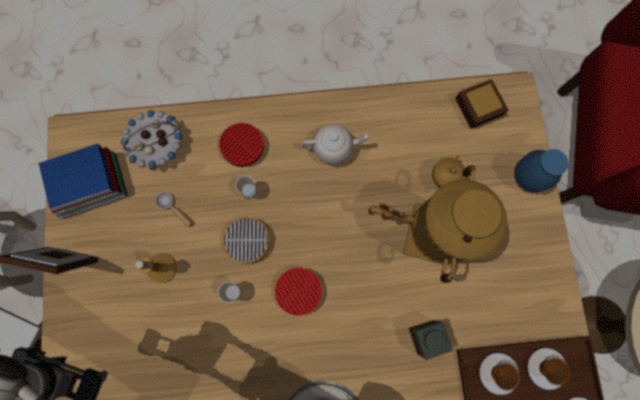

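View pics/scene0.png

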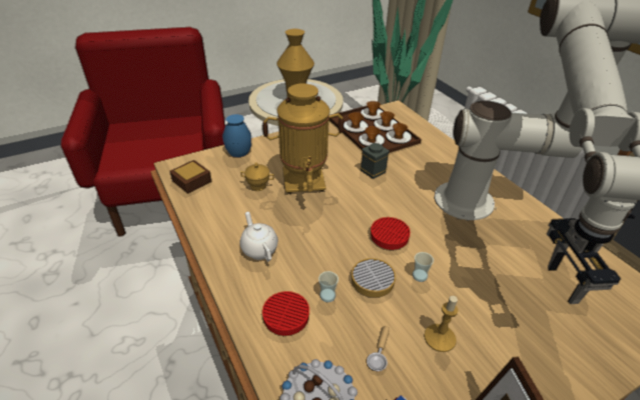

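The top view (up = +x, left = +y) shows the striped dish at (246,240) between glasses at (247,187) and (231,292). The red look-alikes are at (242,145) and (299,291), and neither is the brass dish with the steel grille. The samovar is at (465,220), its tap points left to about (378,211), and the sugar bowl is at (450,172). The scene view agrees: dish at (373,277), tap at (308,170).

```bash
python3 - <<'E'
from h import *
D={n:np.load(n+'0.npz') for n in('top','scene')}
for n,f in D.items():
    im,d,K,T=f['im'],f['d'],f['K'],f['T']; P=cloud(d,K,T); z=P[...,2]
    def rep(name,box,lo,hi,S=None):
        u0,v0,u1,v1=box; m=np.zeros(z.shape,bool); m[v0:v1,u0:u1]=True; m&=(z>lo)&(z<hi)
        if S is not None: m&=S
        q=P[m]; 
        if len(q)<5: print(n,name,len(q));return
        c,r=cv2.minEnclosingCircle(q[:,:2].astype(np.float32)); print(n,name,len(q),'circ',np.round(c),round(r),'mean',q.mean(0).round(),'z',np.percentile(q[:,2],[5,50,95]).round())
    if n=='top':
        B=dict(dish=(215,212,280,270),ga=(230,170,262,205),gb=(212,278,246,306),red1=(215,118,268,170),red2=(270,262,328,320),bowl=(428,152,476,190),teapot=(300,120,370,170),cand=(130,245,180,285))
        R_=dict(rim=(430,170,520,270),tap=(360,195,425,232))
    else:
        B=dict(dish=(345,252,402,300),ga=(315,268,340,304),gb=(410,250,436,284),red1=(258,288,314,338),red2=(365,215,415,252),bowl=(240,160,275,192),teapot=(235,210,280,268),cand=(420,290,460,352))
        R_=dict(rim=(270,80,335,180),tap=(290,150,325,190))
    for k,b in B.items(): rep(k,b,20 if k in('dish','red1','red2') else 8,200)
    rep('rim',R_['rim'],300,335); rep('urn',R_['rim'],230,300)
    rep('key',R_['tap'],178,215); rep('pipe',R_['tap'],138,160)
    print(n,'table z',np.nanmedian(z[300:340,100:140]) if n=='top' else np.nanmedian(z[240:250,310:340]))
    np.save(n+'P.npy',P)
a=cv2.resize(D['top']['im'][180:260,350:450],None,fx=4,fy=4,interpolation=2)
b=cv2.resize(D['scene']['im'][140:220,270:370],None,fx=4,fy=4,interpolation=2)
c=cv2.resize(D['top']['im'][200:280,210:310],None,fx=4,fy=4); 
cv2.imwrite('pics/crop1.png',np.vstack([np.hstack([a,b]),np.hstack([c,c*0])])[:600])
E
```

```text
top dish 1686 circ [510. 166.] 65 mean [510. 166.  31.] z [23. 32. 37.]
top ga 367 circ [659. 156.] 50 mean [660. 154.  45.] z [ 9. 46. 80.]
top gb 371 circ [380. 228.] 43 mean [372. 220.  44.] z [ 9. 46. 81.]
top red1 1525 circ [794. 162.] 66 mean [793. 162.  31.] z [23. 32. 37.]
top red2 1792 circ [356.  33.] 65 mean [355.  33.  30.] z [23. 31. 37.]
top bowl 696 circ [ 657. -450.] 82 mean [ 641. -411.   79.] z [55. 80. 92.]
top teapot 1474 circ [ 797. -107.] 104 mean [ 751. -103.   80.] z [ 50.  81. 102.]
top cand 766 circ [478. 433.] 72 mean [456. 407.  56.] z [  9.  18. 169.]
top rim 2616 circ [ 473. -364.] 90 mean [ 464. -349.  322.] z [310. 323. 334.]
top urn 305 circ [ 483. -361.] 124 mean [ 454. -339.  266.] z [235. 267. 289.]
top key 198 circ [ 517. -247.] 60 mean [ 517. -243.  199.] z [180. 202. 212.]
top pipe 222 circ [ 526. -238.] 67 mean [ 519. -237.  154.] z [142. 156. 160.]
top table z 1.1256185590385712
scene dish 1277 circ [513. 169.] 68 mean [516. 171.  31.] z [24. 32. 36.]
scene ga 467 circ [661. 154.] 30 mean [661. 155.  52.] z [14. 56. 79.]
scene gb 446 circ [375. 216.] 29 mean [377. 219.  52.] z [13. 56. 79.]
scene red1 1595 circ [798. 163.] 67 mean [799. 167.  31.] z [24. 32. 36.]
scene red2 962 circ [359.  34.] 68 mean [362.  37.  31.] z [23. 31. 36.]
scene bowl 537 circ [ 617. -442.] 83 mean [ 647. -400.   65.] z [23. 71. 89.]
scene teapot 1161 circ [ 731. -137.] 132 mean [774. -82.  74.] z [ 37.  78. 101.]
scene cand 883 circ [463. 415.] 42 mean [467. 419.  62.] z [  9.  26. 167.]
scene rim 822 circ [ 481. -357.] 90 mean [ 501. -317.  320.] z [304. 321. 333.]
scene urn 921 circ [ 479. -361.] 110 mean [ 507. -306.  265.] z [234. 266. 294.]
scene key 205 circ [ 510. -254.] 77 mean [ 515. -272.  192.] z [179. 191. 207.]
scene pipe 238 circ [ 497. -245.] 91 mean [ 513. -258.  151.] z [140. 151. 159.]
scene table z 0.707741550277774
```

View pics/crop1.png

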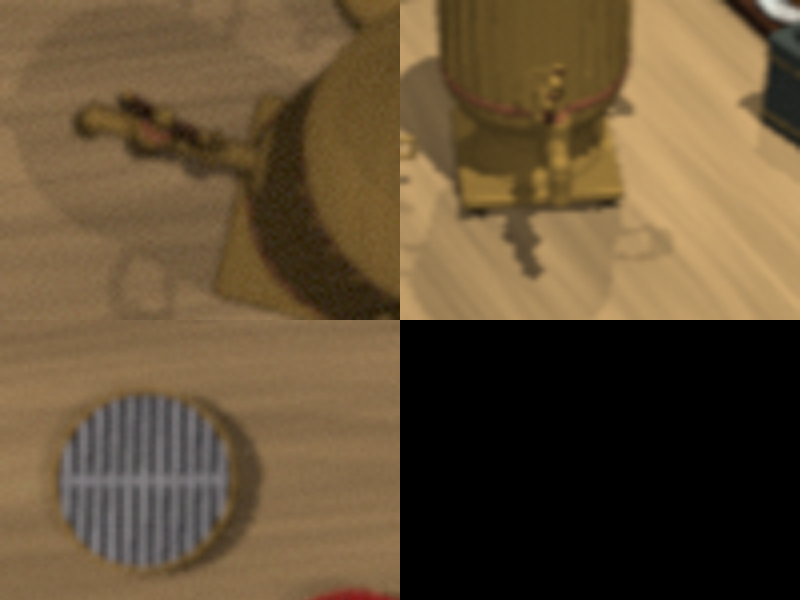

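The dish is confirmed: a brass rim around a slotted steel grille, with centre near (511,167), radius 65 and top z about 34. The tap key's dark wings in the top view run from about (381,205) to (403,216), roughly in line with the pipe.

```bash
python3 - <<'E'
from h import *
from scipy.optimize import least_squares
C=[]
for n in('top','scene'):
    f=np.load(n+'0.npz');P=np.load(n+'P.npy'); z=P[...,2]
    m=(z>225)&(z<300)&(np.hypot(P[...,0]-478,P[...,1]+361)<100)&(np.hypot(P[...,0]-478,P[...,1]+361)>60)
    q=P[m]; r=least_squares(lambda c:np.hypot(q[:,0]-c[0],q[:,1]-c[1])-85,[478,-361],loss='soft_l1',f_scale=3); print(n,len(q),r.x.round(1)); C.append(r.x)
    m=(z>312)&(z<328)&(np.hypot(P[...,0]-478,P[...,1]+361)<105); q=P[m]; h=cv2.convexHull(q[:,:2].astype(np.float32))[:,0]
    r=least_squares(lambda c:np.hypot(h[:,0]-c[0],h[:,1]-c[1])-90,[478,-361],loss='soft_l1',f_scale=3); print(' rim',r.x.round(1))
    c=np.array([478,-361.]); rr=np.hypot(P[...,0]-c[0],P[...,1]-c[1]); 
    for lo,hi in((100,172),(174,215)):
        m=(rr>105)&(rr<225)&(z>lo)&(z<hi)&(P[...,1]>-290)&(P[...,0]<590)&(P[...,0]>440)
        q=P[m]; 
        rq=np.hypot(*(q[:,:2]-c).T); 
        for a in range(105,215,12):
            s=q[(rq>=a)&(rq<a+12)]
            if len(s)>3: print(n,lo,a,len(s),s.mean(0).round(),'az',np.degrees(np.arctan2(*(s.mean(0)[:2]-c))).round(1),'zmax',s[:,2].max().round())
f=np.load('top0.npz')
for uv,z in(((382,205),206),((402,216),206),((387.5,212),206),((372,210),159)): print(uv,onplane(uv,z,f['K'],f['T']).round())
i=cams.camera_info('wrist');print(np.round(i['mount'],3),np.round(i['mtx']))
E
```

```text
top 432 [ 472.6 -364.3]
 rim [ 473.  -363.5]
top 100 105 38 [ 513. -256.  158.] az 18.2 zmax 165.0
top 100 117 13 [ 514. -243.  155.] az 16.8 zmax 159.0
top 100 129 14 [ 517. -232.  158.] az 16.8 zmax 172.0
top 100 141 17 [ 517. -218.  158.] az 15.4 zmax 172.0
top 100 153 24 [ 524. -208.  154.] az 16.7 zmax 171.0
top 100 165 33 [ 534. -199.  157.] az 19.3 zmax 163.0
top 100 177 36 [ 538. -188.  155.] az 19.1 zmax 166.0
top 100 189 40 [ 541. -178.  144.] az 19.0 zmax 160.0
top 174 117 14 [ 512. -240.  202.] az 15.7 zmax 210.0
top 174 129 26 [ 518. -232.  201.] az 17.0 zmax 209.0
top 174 141 35 [ 525. -221.  196.] az 18.5 zmax 213.0
top 174 153 37 [ 530. -212.  191.] az 19.3 zmax 214.0
top 174 165 25 [ 539. -202.  201.] az 20.9 zmax 209.0
top 174 177 8 [ 544. -195.  201.] az 21.7 zmax 211.0
scene 968 [ 476.9 -363.6]
 rim [ 480.2 -362.8]
scene 100 105 9 [ 522. -257.  157.] az 22.9 zmax 163.0
scene 100 141 4 [ 536. -225.  161.] az 23.0 zmax 171.0
scene 100 153 38 [ 538. -212.  157.] az 22.1 zmax 172.0
scene 100 165 20 [ 540. -204.  162.] az 21.5 zmax 171.0
scene 100 177 16 [ 545. -191.  156.] az 21.5 zmax 162.0
scene 100 189 51 [ 548. -177.  140.] az 20.9 zmax 160.0
scene 100 201 11 [ 549. -172.  138.] az 20.7 zmax 156.0
scene 174 117 4 [ 514. -241.  200.] az 16.9 zmax 207.0
scene 174 129 5 [ 521. -233.  205.] az 18.6 zmax 207.0
scene 174 141 7 [ 530. -220.  193.] az 20.2 zmax 208.0
scene 174 153 16 [ 534. -214.  198.] az 20.9 zmax 214.0
scene 174 165 13 [ 540. -204.  194.] az 21.6 zmax 209.0
scene 174 177 12 [ 549. -193.  200.] az 23.0 zmax 208.0
(382, 205) [ 539. -199.  206.]
(402, 216) [ 507. -244.  206.]
(387.5, 212) [ 521. -210.  206.]
(372, 210) [ 537. -179.  159.]
[[   0.      -0.967   -0.253   71.518]
 [   1.       0.      -0.       0.83 ]
 [   0.      -0.253    0.967 -147.403]
 [   0.       0.       0.       1.   ]] [[318.   0. 311.]
 [  0. 318. 199.]
 [  0.   0.   1.]]
```

Key axis is about (528,-218), key direction is about 36° in azimuth against 19.5° for the pipe, and the spout is about (541,-180). I'm moving in for a close wrist view.

Request:
carry_out(motion=[[-0.94, -0.8, -0.11, 0, 0, 0.119], [-0.94, -0.8, -0.11, 0, 0, 0.119], [-0.94, -0.8, -0.11, 0, 0, 0.119], [-0.94, -0.8, -0.11, 0, 0, 0.119], [-0.94, -0.8, -0.11, 0, 0, 0.119], [-0.94, -0.8, -0.11, 0, 0, 0.119], [-0.94, -0.8, -0.11, 0, 0, 0.119], [-0.94, -0.8, -0.11, 0, 0, 0.119], [-0.94, -0.8, -0.11, 0, 0, 0.119], [-0.94, -0.8, -0.11, 0, 0, 0.119], [-0.94, -0.8, -0.11, 0, 0, 0.119], [-0.94, -0.8, -0.11, 0, 0, 0.119]], gripper=0)

```text
clock: 1.3
tool_pos: [392.5, 194.0, 269.3]
ee_rot: [0.548, 0.836, -0.0, -0.0]
ft_force: [0.2, -0.7, 0.2]
width: 0.3
grip_force: 0.0
```

```bash
cat >> h.py <<'E'
def plan(p,yaw,n=1):
    "shift/turn fractions to bring the TCP to p, pointing down, tool x at yaw (deg)"
    s=sensors.state(); R0=R.from_quat(s['ee_rot']); sh=R0.inv().apply(np.array(p)-s['tool_pos'])/300
    y=np.radians(yaw); x=np.array([np.cos(y),np.sin(y),0]); z=np.array([0,0,-1.]); R1=R.from_matrix(np.stack([x,np.cross(z,x),z],1))
    print('at',s['tool_pos'].round(1),'t',s['clock'],'F',s['ft_force'].round(1),'shift',sh.round(3),'turn',((R0.inv()*R1).as_rotvec()/2/np.pi).round(4))
E
python3 -c "
from h import *
plan([554,-142,300],70.5)"
```

```text
at [392.5 194.  269.3] t 1.3 F [ 0.2 -0.7  0.2] shift [-1.242  0.047 -0.103] turn [-1.000e-04 -0.000e+00  1.195e-01]
```

Request:
carry_out(motion=[[-0.9, 0.03, -0.1, 0, 0, 0.1195], [-0.9, 0.03, -0.1, 0, 0, 0.1195], [-0.9, 0.03, -0.1, 0, 0, 0.1195], [-0.9, 0.03, -0.1, 0, 0, 0.1195], [-0.9, 0.03, -0.1, 0, 0, 0.1195], [-0.9, 0.03, -0.1, 0, 0, 0.1195], [-0.9, 0.03, -0.1, 0, 0, 0.1195], [-0.9, 0.03, -0.1, 0, 0, 0.1195]])

```text
clock: 2.1
tool_pos: [508.4, -50.2, 299.2]
ee_rot: [0.817, 0.577, -0.0, -0.001]
ft_force: [-0.9, -0.2, -0.1]
width: 0.5
grip_force: 0.0
```

```bash
python3 -c "
from h import *
plan([554,-142,300],70.5)"
```

```text
at [508.4 -50.2 299.2] t 2.1 F [-0.9 -0.2 -0.1] shift [-0.237  0.246 -0.003] turn [-0.0002 -0.0001 -0.0002]
```

Request:
carry_out(motion=[[-0.237, 0.246, 0, 0, 0, 0], [-0.237, 0.246, 0, 0, 0, 0], [-0.237, 0.246, 0, 0, 0, 0], [-0.237, 0.246, 0, 0, 0, 0], [-0.237, 0.246, 0, 0, 0, 0], [-0.237, 0.246, 0, 0, 0, 0]])

```text
clock: 2.7
tool_pos: [553.9, -141.2, 300.0]
ee_rot: [0.817, 0.577, 0.0, 0.0]
ft_force: [0.7, 0.5, 0.2]
width: -0.1
grip_force: 0.0
```

```bash
python3 - <<'E'
from h import *
im,d,K,T=look('wrist','w1.png'); np.savez('w1.npz',im=im,d=d,K=K,T=T)
P=cloud(d,K,T);z=P[...,2];x=P[...,0];y=P[...,1]
base=(x>460)&(x<600)&(y>-275)&(y<-140)
for lo,hi in((196,212),(140,172),(110,120)):
    m=base&(z>lo)&(z<hi); q=P[m].astype(np.float32)
    if len(q)>10: print(lo,len(q),'minrect',cv2.minAreaRect(q[:,:2]),'line',cv2.fitLine(q[:,:2],cv2.DIST_HUBER,0,.01,.01).ravel().round(3))
E
```

```text
Traceback (most recent call last):
cv2.error: OpenCV(4.12.0) /io/opencv/modules/imgproc/src/convhull.cpp:143: error: (-215:Assertion failed) total >= 0 && (depth == CV_32F || depth == CV_32S) in function 'convexHull'
```

View pics/w1.png

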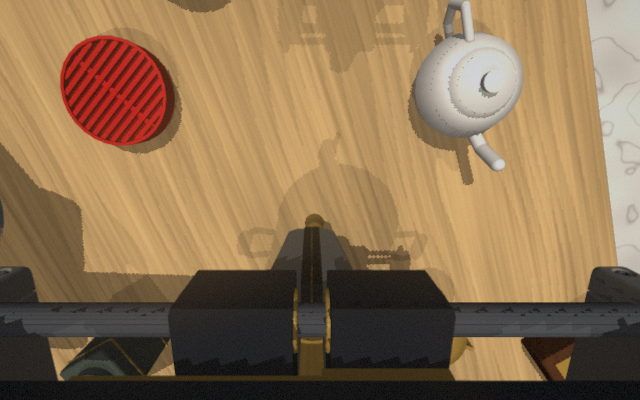

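The wrist view is filled by the fingers at rows 270–400, with only the tap end showing at (315,218). I'll sidestep along the tool's y to the near side, where the push starts anyway.

Request:
carry_out(motion=[[-0.2, -0.433, 0, 0, 0, 0], [-0.2, -0.433, 0, 0, 0, 0], [-0.2, -0.433, 0, 0, 0, 0], [-0.2, -0.433, 0, 0, 0, 0], [-0.2, -0.433, 0, 0, 0, 0], [-0.2, -0.433, 0, 0, 0, 0]])

```text
clock: 3.35
tool_pos: [412.5, -155.7, 300.1]
ee_rot: [0.817, 0.577, 0.0, 0.001]
ft_force: [0.1, 0.6, 0.4]
width: 0.6
grip_force: 0.0
```

```bash
python3 - <<'E'
from h import *
im,d,K,T=look('wrist','w2.png'); np.savez('w2.npz',im=im,d=d,K=K,T=T)
P=cloud(d,K,T).astype(np.float32);z=P[...,2];x=P[...,0];y=P[...,1]
base=(x>460)&(x<600)&(y>-275)&(y<-140)
for lo,hi in((198,212),(140,171),(152,164)):
    m=base&(z>lo)&(z<hi); q=np.ascontiguousarray(P[m][:,:2])
    if len(q)>10: print(lo,len(q),'minrect',cv2.minAreaRect(q),'line',cv2.fitLine(q,cv2.DIST_HUBER,0,.01,.01).ravel().round(3),'px',np.argwhere(m).mean(0))
E
```

```text
198 929 minrect ((527.8579711914062, -216.88568115234375), (61.973915100097656, 10.731249809265137), 52.13605499267578) line [   0.588    0.808  529.626 -213.051] px [229.3444564  471.03659849]
140 2050 minrect ((524.4341430664062, -226.4228515625), (116.89796447753906, 28.747215270996094), 63.177242279052734) line [ 3.68000e-01  9.30000e-01  5.22134e+02 -2.18969e+02] px [214.95804878 442.01658537]
152 1457 minrect ((523.1416625976562, -224.69692993164062), (110.56172180175781, 22.859342575073242), 69.10452270507812) line [ 3.70000e-01  9.29000e-01  5.22630e+02 -2.22457e+02] px [217.75017159 443.39464653]
```

View pics/w2.png

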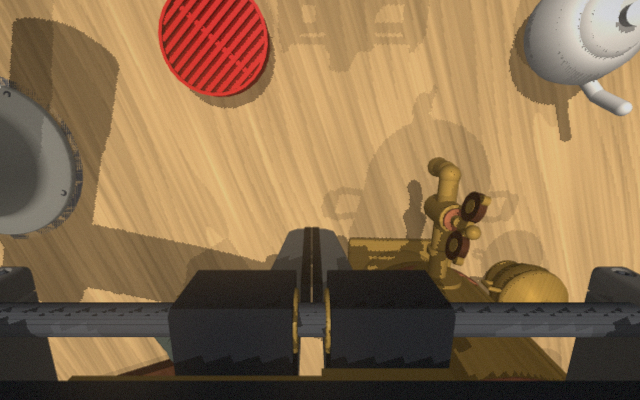

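The wrist view shows the tap clearly. The key's dark wings are at (475,206) outer and (458,246) inner, the pipe elbow is at (438,166), and the sugar bowl is at (515,280). The key centre measures (528,-217), its plate is turned about 17° towards shut, and its length of about 60 matches. I'll go in beside the outer wing, on the robot's side.

Request:
carry_out(motion=[[0.05, 0.33, 0, 0, 0, 0], [0.05, 0.33, 0, 0, 0, 0], [0.05, 0.33, 0, 0, 0, 0], [0.05, 0.33, 0, 0, 0, 0], [0.05, 0.33, 0.15, 0, 0, 0], [0.05, 0.33, 0.25, 0, 0, 0], [0.05, 0.33, 0.31, 0, 0, 0], [0.05, 0.33, 0.31, 0, 0, 0], [0.05, 0.33, 0.31, 0, 0, 0]])

```text
clock: 4.3
tool_pos: [510.1, -175.1, 208.1]
ee_rot: [0.817, 0.576, 0.0, 0.001]
ft_force: [-0.2, -0.1, 0.7]
width: 0.3
grip_force: 0.0
```

```bash
python3 -c "
from h import *
plan([528+11.4-13.1,-217+32.1+4.6,207],70.5)
im,d,K,T=look('wrist','w3.png')"
```

```text
at [ 510.1 -175.1  208.1] t 4.3 F [-0.2 -0.1  0.7] shift [0.002 0.057 0.004] turn [ 0.0003  0.0001 -0.0003]
```

View pics/w3.png

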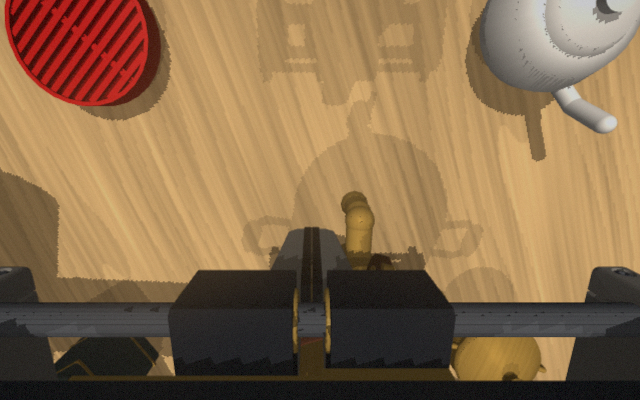

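The fingertips stand beside the outer wing, whose end shows at (380,262). Pushing slowly along its arc.

Request:
carry_out(motion=[[0, 0.02, 0, 0, 0, 0], [0, 0.035, 0, 0, 0, 0], [0, 0.045, 0, 0, 0, 0], [0, 0.054, 0, 0, 0, 0], [-0.003, 0.062, 0, 0, 0, 0], [-0.006, 0.07, 0, 0, 0, 0], [-0.01, 0.078, 0, 0, 0, 0], [-0.014, 0.086, 0, 0, 0, 0], [-0.018, 0.092, 0, 0, 0, 0]])

```text
clock: 5.25
tool_pos: [534.2, -189.0, 206.4]
ee_rot: [0.817, 0.576, 0.0, -0.001]
ft_force: [-0.3, 3.4, 0.2]
width: 0.5
grip_force: 1.2
```

Request:
carry_out(motion=[[-0.006, 0.005, 0, 0, 0, 0], [-0.012, 0.01, 0, 0, 0, 0], [-0.019, 0.015, 0, 0, 0, 0], [-0.026, 0.019, 0, 0, 0, 0], [-0.032, 0.022, 0, 0, 0, 0]])

```text
clock: 5.75
tool_pos: [537.5, -200.9, 206.7]
ee_rot: [0.817, 0.576, 0.0, 0.0]
ft_force: [2.5, 3.0, -0.8]
width: 0.4
grip_force: 1.5
```

Request:
carry_out(motion=[[-0.006, 0.003, 0, 0, 0, 0], [-0.012, 0.005, 0, 0, 0, 0], [-0.016, 0.007, 0, 0, 0, 0]])

```text
clock: 6.05
tool_pos: [537.7, -206.3, 206.8]
ee_rot: [0.817, 0.576, 0.0, 0.0]
ft_force: [1.3, 2.8, 0.1]
width: 0.7
grip_force: 1.4
```

Request:
carry_out(motion=[[-0.003, 0, 0, 0, 0, 0], [-0.006, 0, 0, 0, 0, 0], [-0.006, 0, 0, 0, 0, 0]])

```text
clock: 6.35
tool_pos: [537.3, -207.6, 206.8]
ee_rot: [0.817, 0.576, 0.0, 0.0]
ft_force: [4.6, 3.1, 0.6]
width: 0.2
grip_force: 1.9
```

Request:
carry_out(motion=[[-0.003, 0, 0, 0, 0, 0], [-0.006, 0, 0, 0, 0, 0], [-0.006, 0, 0, 0, 0, 0]])

```text
clock: 6.65
tool_pos: [537.2, -208.0, 206.8]
ee_rot: [0.817, 0.576, 0.002, -0.0]
ft_force: [5.6, 6.4, 0.0]
width: 0.4
grip_force: 4.2
```

Request:
carry_out(motion=[[-0.004, 0, 0, 0, 0, 0], [-0.006, 0, 0, 0, 0, 0], [-0.006, 0, 0, 0, 0, 0]])

```text
clock: 6.95
tool_pos: [537.2, -208.3, 206.8]
ee_rot: [0.817, 0.577, 0.003, -0.001]
ft_force: [9.4, 11.6, 1.0]
width: 0.2
grip_force: 6.6
```

A firm stop, with the force rising and no more travel. Backing off, rising, and looking.

Request:
carry_out(motion=[[0.04, 0, 0, 0, 0, 0], [0.08, 0, 0, 0, 0, 0], [0.08, -0.05, -0.15, 0, 0, 0], [0.08, -0.1, -0.31, 0, 0, 0], [0.05, -0.25, -0.31, 0, 0, 0], [0.03, -0.4, -0.31, 0, 0, 0], [0.03, -0.45, -0.31, 0, 0, 0], [0.03, -0.45, -0.31, 0, 0, 0], [0.03, -0.45, -0.31, 0, 0, 0]])

```text
clock: 7.85
tool_pos: [411.8, -157.4, 299.8]
ee_rot: [0.817, 0.576, -0.0, 0.001]
ft_force: [0.5, -0.3, -0.9]
width: 0.5
grip_force: 0.0
```

```bash
python3 - <<'E'
from h import *
s=sensors.state();print(s['tool_pos'],s['ft_force'])
im,d,K,T=look('wrist','w4.png'); np.savez('w4.npz',im=im,d=d,K=K,T=T)
P=cloud(d,K,T).astype(np.float32);z=P[...,2];x=P[...,0];y=P[...,1]
base=(x>460)&(x<600)&(y>-275)&(y<-140)
for lo,hi in((198,212),(140,168)):
    m=base&(z>lo)&(z<hi); q=np.ascontiguousarray(P[m][:,:2])
    if len(q)>10: print(lo,len(q),'minrect',cv2.minAreaRect(q),'line',cv2.fitLine(q,cv2.DIST_HUBER,0,.01,.01).ravel().round(3),'px',np.argwhere(m).mean(0))
cv2.imwrite('pics/w4c.png',cv2.resize(im[120:300,340:580],None,fx=3,fy=3))
E
```

```text
[ 411.7701129  -157.40039983  299.83561597] [ 0.52967782 -0.30691756 -0.8580689 ]
198 799 minrect ((528.4036865234375, -216.9884796142578), (11.20174789428711, 61.69023132324219), 67.9783935546875) line [ 9.36000e-01 -3.51000e-01  5.28364e+02 -2.16010e+02] px [228.21401752 471.8698373 ]
140 1918 minrect ((524.665283203125, -227.26101684570312), (118.03547668457031, 30.506587982177734), 62.485145568847656) line [ 3.59000e-01  9.33000e-01  5.23065e+02 -2.19201e+02] px [214.64285714 442.91762252]
```

View pics/w4c.png

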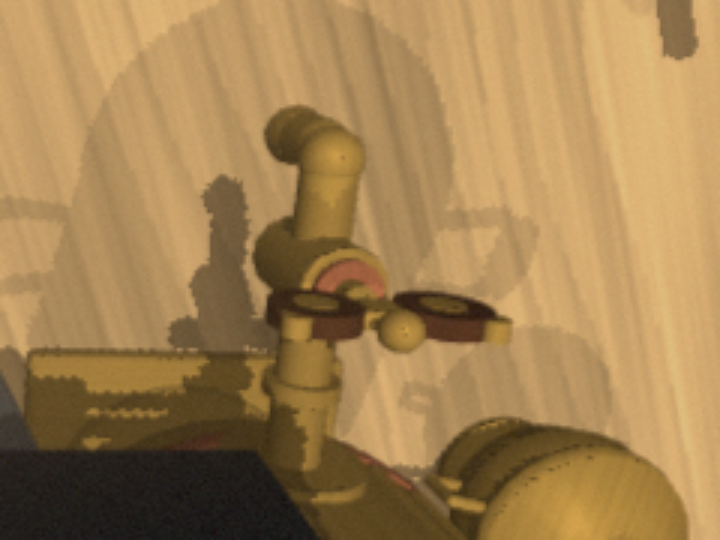

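The crop shows the key square across the pipe, with wings at (315,315) and (445,310), so the tap is shut. The measured key line is -20.6°, which gives a pipe azimuth of about 21° and a spout at about (542,-179). Now to get behind the dish.

```bash
python3 - <<'E'
from h import *
f=np.load('w4.npz')
print(onplane((451.7,171.7),159,f['K'],f['T']).round(1),onplane((435,164.5),116,f['K'],f['T']).round(1))
plan([460,55,300],85);plan([502.7,267,300],95)
E
```

```text
[ 540.1 -179.9  159. ] [ 541.  -180.1  116. ]
at [ 412.1 -157.5  299.7] t 7.9 F [-0.4 -0.2 -0.3] shift [ 0.721 -0.087 -0.001] turn [ 0.      0.0001 -0.0406]
at [ 412.1 -157.5  299.7] t 7.9 F [-0.4 -0.2 -0.3] shift [ 1.434 -0.191 -0.002] turn [ 0.      0.0001 -0.0684]
```

Request:
carry_out(motion=[[0.95, -0.13, 0, 0, 0, -0.068], [0.95, -0.13, 0, 0, 0, -0.068], [0.95, -0.13, 0, 0, 0, -0.068], [0.95, -0.13, 0, 0, 0, -0.068], [0.95, -0.13, 0, 0, 0, -0.068], [0.95, -0.13, 0, 0, 0, -0.068], [0.95, -0.13, 0, 0, 0, -0.068], [0.95, -0.13, 0, 0, 0, -0.068], [0.95, -0.13, 0, 0, 0, -0.068]], gripper=0.54)

```text
clock: 8.8
tool_pos: [470.9, 123.6, 299.3]
ee_rot: [0.677, 0.736, -0.0, -0.0]
ft_force: [1.1, 0.8, 0.1]
width: 49.7
grip_force: 0.0
```

```bash
python3 -c "
from h import *
plan([502.7,267,300],95);plan([502.7,267,32],95)"
```

```text
at [470.9 123.6 299.3] t 8.8 F [1.1 0.8 0.1] shift [ 0.468  0.146 -0.003] turn [-0.0001  0.0001 -0.0005]
at [470.9 123.6 299.3] t 8.8 F [1.1 0.8 0.1] shift [0.468 0.146 0.891] turn [-0.0001  0.0001 -0.0005]
```

Request:
carry_out(motion=[[0.468, 0.146, 0, 0, 0, 0], [0.468, 0.146, 0, 0, 0, 0], [0.468, 0.146, 0, 0, 0, 0], [0.468, 0.146, 0, 0, 0, 0], [0.468, 0.146, 0.2, 0, 0, 0], [0.468, 0.146, 0.4, 0, 0, 0], [0.468, 0.146, 0.55, 0, 0, 0], [0.468, 0.146, 0.7, 0, 0, 0], [0.468, 0.146, 0.8, 0, 0, 0], [0.468, 0.146, 0.86, 0, 0, 0], [0.468, 0.146, 0.89, 0, 0, 0], [0.468, 0.146, 0.89, 0, 0, 0]])

```text
clock: 10.0
tool_pos: [502.2, 266.5, 32.0]
ee_rot: [0.677, 0.736, -0.001, -0.0]
ft_force: [-0.1, -0.3, 0.3]
width: 50.0
grip_force: 0.0
```

```bash
python3 -c "
from h import *
plan([502.7,267,32],95)
im,d,K,T=look('scene','s2.png')"
```

```text
at [502.2 266.5  32. ] t 10.0 F [-0.1 -0.3  0.3] shift [ 0.002  0.002 -0.   ] turn [-0.0003  0.0001 -0.0007]
```

View pics/s2.png

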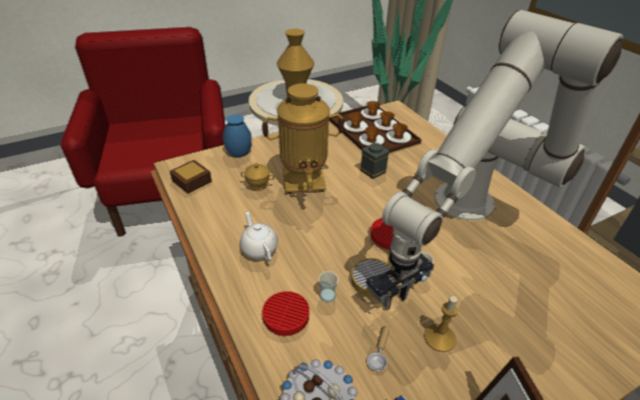

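The gripper stands behind the dish (at (370,275)), clear of both glasses and the candlestick. Starting a slow push.

Request:
carry_out(motion=[[-0.03, 0, 0, 0, 0, 0], [-0.06, 0, 0, 0, 0, 0], [-0.08, 0, 0, 0, 0, 0], [-0.1, 0, 0, 0, 0, 0], [-0.12, 0, 0, 0, 0, 0], [-0.14, 0, 0, 0, 0, 0], [-0.165, 0, 0, 0, 0, 0], [-0.19, 0, 0, 0, 0, 0], [-0.22, 0, 0, 0, 0, 0], [-0.25, 0, 0, 0, 0, 0], [-0.28, 0, 0, 0, 0, 0], [-0.31, 0, 0, 0, 0, 0]])

```text
clock: 11.25
tool_pos: [510.6, 175.0, 33.0]
ee_rot: [0.677, 0.736, 0.001, 0.0]
ft_force: [-0.5, 4.8, 4.3]
width: 49.9
grip_force: 2.5
```

Request:
carry_out(motion=[[-0.03, 0, 0, 0, 0, 0], [-0.06, 0, 0, 0, 0, 0], [-0.09, 0, 0, 0, 0, 0], [-0.12, 0, 0, 0, 0, 0], [-0.15, 0, 0, 0, 0, 0], [-0.18, 0, 0, 0, 0, 0], [-0.21, 0, 0, 0, 0, 0], [-0.24, 0, 0, 0, 0, 0], [-0.27, 0, 0, 0, 0, 0], [-0.3, 0, 0, 0, 0, 0], [-0.33, 0, 0, 0, 0, 0], [-0.36, 0, 0, 0, 0, 0]])

```text
clock: 12.45
tool_pos: [519.4, 67.5, 33.0]
ee_rot: [0.677, 0.736, 0.0, -0.0]
ft_force: [-0.4, 6.0, 5.4]
width: 49.7
grip_force: 3.0
```

Request:
carry_out(motion=[[-0.03, 0, 0, 0, 0, 0], [-0.06, 0, 0, 0, 0, 0], [-0.09, 0, 0, 0, 0, 0], [-0.12, 0, 0, 0, 0, 0], [-0.15, 0, 0, 0, 0, 0], [-0.18, 0, 0, 0, 0, 0], [-0.21, 0, 0, 0, 0, 0], [-0.24, 0, 0, 0, 0, 0], [-0.27, 0, 0, 0, 0, 0], [-0.29, 0, 0, 0, 0, 0], [-0.3, 0, 0, 0, 0, 0], [-0.3, 0, 0, 0, 0, 0]])

```text
clock: 13.65
tool_pos: [526.7, -22.4, 32.7]
ee_rot: [0.677, 0.736, -0.0, -0.0]
ft_force: [-0.4, 2.7, 4.3]
width: 50.0
grip_force: 1.9
```

```bash
cat > dish.py <<'E'
from h import *
def dish(n,c0):
    im,d,K,T=look(n,None); P=cloud(d,K,T); z=P[...,2]
    m=(z>22)&(z<42)&(np.hypot(P[...,0]-c0[0],P[...,1]-c0[1])<85)&(P[...,1]>-265)
    # grille+rim: outer contour on the top plane
    q=P[m]; h=cv2.convexHull(q[:,:2].astype(np.float32))[:,0]
    from scipy.optimize import least_squares
    r=least_squares(lambda c:np.hypot(h[:,0]-c[0],h[:,1]-c[1])-65,c0,loss='soft_l1',f_scale=2)
    print(n,len(q),len(h),r.x.round(1),'res',np.abs(r.fun).mean().round(1)); return im
E
python3 - <<'E'
from dish import *
s=sensors.state(); c=[s['tool_pos'][0]+.086*70,s['tool_pos'][1]-70]; print(s['tool_pos'],s['ft_force'],c,s['clock'])
for n in('top','scene'): im=dish(n,c); cv2.imwrite('pics/d_'+n+'.png',im)
plan([541.5-6.2,-179.7+69.7,32],95)
E
```

```text
[526.66085307 -22.44701806  32.72411242] [-0.44262113  2.72567556  4.27500995] [np.float64(532.6808530735462), np.float64(-92.44701806267965)] 13.65
top 773 28 [532.1 -92.3] res 1.8
scene 309 18 [537.6 -85. ] res 6.7
at [526.6 -22.4  32.5] t 13.75 F [0.2 2.2 2.3] shift [-0.293  0.004  0.002] turn [-0.0001  0.     -0.0004]
```

Request:
carry_out(motion=[[-0.02, 0, 0, 0, 0, 0], [-0.05, 0, 0, 0, 0, 0], [-0.08, 0, 0, 0, 0, 0], [-0.11, 0.001, 0, 0, 0, 0], [-0.14, 0.002, 0, 0, 0, 0], [-0.17, 0.003, 0, 0, 0, 0], [-0.2, 0.003, 0, 0, 0, 0], [-0.22, 0.003, 0, 0, 0, 0], [-0.24, 0.003, 0, 0, 0, 0], [-0.25, 0.003, 0, 0, 0, 0], [-0.257, 0.003, 0, 0, 0, 0], [-0.26, 0.003, 0, 0, 0, 0]])

```text
clock: 14.95
tool_pos: [534.0, -99.4, 32.4]
ee_rot: [0.677, 0.736, -0.0, -0.001]
ft_force: [-0.1, 5.5, 4.4]
width: 49.9
grip_force: 3.0
```

```bash
python3 - <<'E'
from dish import *
s=sensors.state(); c=[s['tool_pos'][0]+.086*70,s['tool_pos'][1]-70]; print(s['tool_pos'],s['ft_force'],c,s['clock'])
im=dish('top',c); im2,_,_,_=look('scene')
a=cv2.resize(im[150:290,310:450],(420,420)); b=cv2.resize(im2[140:240,270:370],(380,380))
o=np.zeros((420,800,3),np.uint8);o[:,:420]=a;o[:380,420:]=b; cv2.imwrite('pics/near.png',o)
plan([541.3-6.2,-180.5+69.7,32],95)
E
```

```text
[534.02970224 -99.35700606  32.42568689] [-0.11839754  5.52071156  4.3772163 ] [np.float64(540.0497022419439), np.float64(-169.35700605946556)] 14.95
top 383 22 [ 541.6 -170.6] res 6.8
at [534.  -99.4  32.4] t 15.05 F [-1.   4.5  4.9] shift [-0.038  0.     0.001] turn [-0.0001 -0.0001 -0.0004]
```

View pics/near.png

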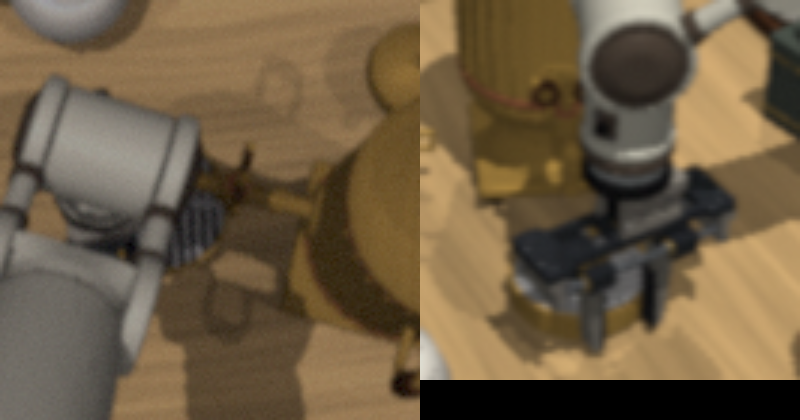

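The dish (grille at (205,230) left, brass rim at (580,310) right) is nearly under the tap, and the wrist is clear of it. Final 10 mm, then back off and measure without the arm in the way.

Request:
carry_out(motion=[[-0.008, 0, 0, 0, 0, 0], [-0.016, 0, 0, 0, 0, 0], [-0.023, 0, 0, 0, 0, 0], [-0.029, 0, 0, 0, 0, 0], [-0.033, 0, 0, 0, 0, 0], [-0.036, 0, 0, 0, 0, 0], [-0.036, 0, 0, 0, 0, 0]])

```text
clock: 15.75
tool_pos: [534.9, -110.1, 32.4]
ee_rot: [0.676, 0.736, -0.0, -0.001]
ft_force: [-0.3, 5.2, 5.4]
width: 49.4
grip_force: 2.6
```

Request:
carry_out(motion=[[0.03, 0, 0, 0, 0, 0], [0.1, 0, 0, 0, 0, 0], [0.25, 0, 0, 0, 0, 0], [0.4, 0, 0, 0, 0, 0], [0.5, 0, 0, 0, 0, 0], [0.6, 0, 0, 0, 0, 0], [0.7, 0, 0, 0, 0, 0], [0.8, 0, -0.1, 0, 0, 0], [0.8, 0, -0.3, 0, 0, 0], [0.8, 0, -0.4, 0, 0, 0], [0.8, 0, -0.4, 0, 0, 0]])

```text
clock: 16.85
tool_pos: [519.1, 128.9, 158.8]
ee_rot: [0.676, 0.737, 0.004, 0.005]
ft_force: [1.0, -0.8, 0.5]
width: 49.6
grip_force: 0.0
```

```bash
cat > fin.py <<'E'
from dish import *
s=sensors.state(); print(s['tool_pos'],s['ft_force'],s['clock'])
T_=[];out=[]
for n in('top','scene'):
    im=dish(n,[541,-180]); im,d,K,T=look(n); P=cloud(d,K,T)
    x,y,z=P[...,0],P[...,1],P[...,2]
    m=(z>120)&(z<165)&(x>500)&(x<590)&(y>-200)&(y<-150); q=P[m].astype(np.float32)
    print(n,'spout pts',len(q),q.mean(0).round(1),'max y',np.percentile(q[:,1],98).round(1),'minrect',cv2.minAreaRect(np.ascontiguousarray(q[:,:2])))
    k=(z>183)&(z<212)&(x>480)&(x<580)&(y>-260)&(y<-170); q=np.ascontiguousarray(P[k][:,:2].astype(np.float32)); print(' key',len(q),cv2.fitLine(q,cv2.DIST_HUBER,0,.01,.01).ravel().round(2))
    u,v=(340,150) if n=='top' else (260,130)
    out.append(cv2.resize(im[v:v+110,u:u+110],(400,400)))
cv2.imwrite('pics/fin.png',np.hstack(out))
E
python3 fin.py
```

```text
[519.06201823 128.92156962 158.80757901] [ 0.96563427 -0.81960771  0.50281144] 16.85
top 1402 43 [ 540.3 -180.3] res 0.6
top spout pts 93 [ 538.6 -185.3  151.7] max y -173.3 minrect ((540.2850952148438, -187.25994873046875), (29.883663177490234, 18.54324722290039), 73.70641326904297)
 key 87 [ 9.3000e-01 -3.6000e-01  5.2704e+02 -2.1824e+02]
scene 825 30 [ 544.7 -178.4] res 1.3
scene spout pts 74 [ 547.5 -179.9  144.8] max y -169.4 minrect ((545.7192993164062, -183.8081512451172), (32.523441314697266, 19.899015426635742), 73.32929229736328)
 key 117 [ 9.3000e-01 -3.6000e-01  5.3269e+02 -2.1630e+02]
```

View pics/fin.png

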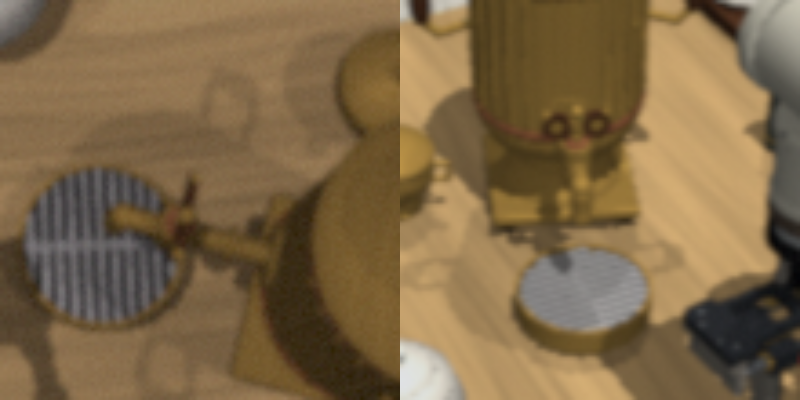

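The view shows the tap mouth over the grille centre, and the key's two wings square across the pipe. In each camera the dish sits within 1–2.5 mm of the spout position derived from the key. Handing in.

```bash
python3 -c "
from station import job
print(job.job_done())"
```

```text
the job is handed in; nothing more can be done
None
```

I handed in the job: the tap key is shut against its stop, and the drip dish stands under the spout to within about 2.5 mm by my camera measurements; the hand-in gave no verdict.

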